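# Load the bench stapler

### The arm

A 6-joint arm with a two-finger parallel gripper is mounted at the origin on the work surface. World frame = base frame: x ahead of the robot, y to its left, z up, the work surface at z = 0. Lengths are in mm, angles in rad, forces in N, time in s.
With the tool pointing down it reaches from about 325 to 900 mm from the base axis. Payload 6.1 kg.
Tool frame: the origin (TCP) lies midway between the tips of the shut fingers; the grasp point (between the pads) lies 19 mm behind it; z points along the fingers, y is the direction in which the jaws open and shut (so a half turn about z gives the same grasp; the last joint's range is limited). The gripper opens to 87 mm and grips with 3 to 60 N. Pads are 19 mm wide; open, the fingers measure 117 mm over their backs; the gripper's body (75 mm by 190 mm) begins 51 mm behind the grasp point.
Start: joints at [1.188, 0.22, 1.526, -0, 1.395, -0.126], TCP at [158.74, 604.497, 222.538] pointing down, gripper open.
Joint ranges: [-2.98, 2.98], [-0.91, 2.08], [0.09, 2.57], [-1.24, 4.39], [0.2, 2.65], [-2.68, 2.68]. Speed limits (rad/s): [2.57, 2.57, 3.01, 3.14, 3.14, 3.14].

### API

Orientations are given as [roll, pitch, yaw] about the fixed x, y, z axes, in that order (R = Rz(yaw) Ry(pitch) Rx(roll)).
In Python, from station import manip gives the robot as it stands.
- The arm moves only by the tool play_rows, never from a script. Its argument "steps" is a list that holds one entry, the list of rows, each a list of 7 numbers: the opening, from 0 (shut) to 1 (fully open), then the shift along the tool's x, y, z in mm, then the turn, a rotation vector about the tool's x, y, z in degrees. A call has 1 to 12 rows; each row shifts and turns the commanded pose from where the row before left it, along the tool's axes as they then stand; what a row does not reach is not made up. A row lasts 1/12 s, in which the tool goes at most 41.7 mm and 7.16 degrees, less where a joint would pass 70% of its speed; a pose out of reach is approached as far as the arm can. A call with a gripper value outside its range is refused whole. The fingers move at their own pace and stop on an object; "force" is the grip in N (left out, the last holds). Time passes only in rows, so rows that do not move let the fingers close. It gives the time, the measured TCP pose, the force and the opening at its end, in the units of the state.
- manip.state(): the state, without advancing time (a new reading comes with each control period).
- manip.read_camera(name): name is "scene" or "top"; returns a dict with "img" (400x640x3 uint8, blue, green, red), "depth" (400x640 float32, mm along the optical axis (not along the pixel's ray), 0 where there is no reading), "fx", "fy", "cx", "cy" (pixels), "cam_to_world" (4x4, takes a point from camera to world coordinates). Camera axes: x right, y down, z forward; pixel columns grow to the right and rows downward; lengths in mm; the calibration is good to about 2 mm. A picture is of the moment at which its call begins.
- manip.finish_job(): hands the job in, once; it reports no verdict.
The state is a dict: "t": time; "joints": joint angles; "joint_velocities": joint speeds; "joint_torque": joint torques, N m; "ee_pos": TCP position; "ee_rot": TCP orientation; "wrist_force": force on the tool from outside, world axes, zero at the start; "moment": the same for the moment, N m; "opening": finger opening in mm.
Only numpy, scipy, OpenCV 4.12 (cv2) and the standard library are available. Lean on these libraries where they do the work, as an engineer would, in place of code of your own. Each camera call takes 0.05 s, during which the arm holds its last target.

### The job

Load the brass staple strip into the open bench stapler: set it lengthwise in the channel, crown up, pressing the orange spring follower back so that the strip drops in behind the red nose stop, lies flat on the channel floor and is held by the spring against the nose. Then slide the rail fully home over it by its black tab and let go. Be gentle: do not jam the strip hard against the stapler, and leave the jar, tape roll and wood block where they are.

Things in the scene. Friction and masses are not known exactly. Their poses are not given: they have to be found in the camera images.
- stapler: Bench stapler, fixed to the bench: steel base plate 332 x 84 x 8 mm, blue head 126 mm high from x = +102 mm on. Origin: underside of the base, below the channel's nominal middle. x runs along the channel towards nose and head, z up. Two aluminium guides beside the channel, outer faces 21 mm off the centre line, tops 20 mm above the bench. Strip against stapler: keep all contacts together under 28 N.
- channel (a point): Nominal middle of the channel floor, 14 mm above the bench; axes as the stapler. The tray (channel, nose stop, follower) is clamped at an UNMEASURED place up to 12 mm either way along x from nominal: find it by touch. Across and in height it is exact. Channel 14 mm wide, upright walls to 3 mm above its floor, then flared to 19 mm wide at their tops, 7.5 mm above it.
- nose (a point): Nominal place (true within 12 mm along x) of the rear face of the red nose stop, at floor level, 50 mm ahead of channel. The stop is 12 mm thick, its top 10 mm above the channel floor.
- follower_front (a point): Nominal place (true within 12 mm along x, fixed to the bench, does not move with the follower) of the orange follower's front face at rest, at floor level: always 92 mm behind the true nose face. The follower is 12 mm wide, its top 25.5 mm above the channel floor. A 100 mm strip loaded between them has its centre 50 mm behind the nose face.
- follower (a joint): Spring follower, metres pushed back towards -x from rest: 0 to 0.0115 (hard stop). The spring takes 4 N to start and 0.3 N more per mm (7.4 N at 11.5 mm). Going down, the strip rubs on it with up to 6 N. The strip clears the nose stop only beyond 0.008, which is also the value with the strip properly loaded.
- rail (a joint): Aluminium cover rail, 80 mm long, slides along the channel: 0 = fully home (covering x = -38 to +42 mm of the stapler, hard stop), grows (m) as it is slid back towards -x, up to 0.130; starts about 0.12 open. About 3 N friction; stays where left. Tunnel 18 mm wide inside, roof 42.5 mm above the bench, 2.5 mm over a strip lying flat; it hits a strip that is not down.
- rail_tab (a point): Centre of the upright black tab on the rail: 24 mm along the channel, 12 mm across, 28 mm high (46 to 74 mm above the bench). It moves with the rail: 22 mm behind the stapler's origin when the rail is home. Same axes as the stapler.
- strip_center (a point): Centre of the loose brass staple strip, lying crown up on the bench: 100 mm long (its x), 12 mm wide (y), 26 mm high (z, up), about 80 g, U-shaped in section, its two ends alike. To keep the fingers over the channel's walls, grip its upper 14 mm.
- jar (a point): Bystander: amber glass jar with metal cap, 60 mm across, 70 mm high; point 35 mm above its underside.
- tape (a point): Bystander: roll of paper tape lying flat, 68 mm across, 24 mm high; point at its centre.
- block (a point): Bystander: light wood block 70 x 50 x 45 mm; point at its centre.
Things that resemble listed ones, but are neither listed nor needed, are in the scene too. What is shaped like the part that bears strip_center but green is not meant.

How it is judged (in metres and radians):
On the way:
1. the strip lies flat in the channel between the nose stop and the pushed-back follower (z of strip_center in the frame of stapler between 0.025 and 0.0288 m and y of strip_center in the frame of stapler between -0.003 and 0.003 m and angle between the x axis of strip_center and the x axis of stapler, either way round below 0.04 rad and angle between strip_center's own z axis and vertical below 0.035 rad and value of joint follower between 0.0062 and 0.0098 m), for 0.2 s.
At the end, for the whole second after the job is handed in: The strip lies crown up in the channel, along it within 0.04 rad and within 3 mm of its centre line, flat (tilt under 0.035 rad) on the floor within 1.8 mm, its front against the nose stop so that the follower stands 6.2 to 9.8 mm back; the rail is home within 3 mm and at rest (all of step 1 and value of joint rail below 0.003 m and velocity of joint rail between -0.01 and 0.01 m/s); the robot touches nothing.
It fails at once if the strip is pressed against the stapler with more than 28 N (contact force between strip and stapler above 28 N).
It fails at once if the jar is moved by more than 15 mm (distance of jar from where it was at the start of the episode above 0.015 m).
It fails at once if the tape is moved by more than 15 mm (distance of tape from where it was at the start of the episode above 0.015 m).
It fails at once if the block is moved by more than 15 mm (distance of block from where it was at the start of the episode above 0.015 m).
It also fails if it takes over 61 s, if anything falls off the work surface, if the arm or the gripper's body presses on something with over 40 N, if the wrist force passes 120 N, or if a joint passes its speed limit or range.

## Working session

There is one attempt and no reset: what is moved stays moved. The work goes in short steps, Python scripts to look and compute and a tool call to move; the robot and the scene stay as the last step left them, time stands still between calls to the robot, and variables do not carry over. Pictures are saved under pics/ and viewed, and the job is handed in when it is done.

Besides the shell and the picture viewer there is one more tool, called after "Request:" as name(argument=value, ...), one argument or row to a line, values as JSON. play_rows: Moves the arm, as the interface text tells. Its arguments: {"type":"object","properties":{"steps":{"type":"array","items":{"type":"array","items":{"type":"array","items":{"type":"number"}}}},"force":{"type":"number"}},"required":["steps"]}

```bash
ls; mkdir -p pics; python3 - <<'E'
from station import manip
import cv2,numpy as np
print(manip.state())
for n in("scene","top"):
    d=manip.read_camera(n); cv2.imwrite(f"pics/{n}0.png",d["img"]); np.savez(f"{n}0.npz",**d)
    print(n,d["fx"],d["fy"],d["cx"],d["cy"],np.round(d["cam_to_world"],3).tolist())
E
```

```text
pics
{'t': 0.0, 'joints': array([ 1.18786564e+00,  2.21229778e-01,  1.52759380e+00,  7.18226951e-06,
        1.39467868e+00, -1.26126253e-01]), 'joint_velocities': array([-1.64751114e-03, -6.73732092e-04,  1.15295839e-03, -1.92670087e-04,
        4.31341696e-04, -3.25915427e-05]), 'joint_torque': array([-1.25625695e-03, -4.94592476e+01, -3.87386513e+01,  6.99637877e-02,
        5.66013157e-02, -1.55401126e-04]), 'ee_pos': array([158.5334859 , 603.93319791, 221.44414217]), 'ee_rot': array([-3.13969910e+00, -2.47226297e-04,  2.88478672e+00]), 'wrist_force': array([ 0.22601048,  0.19566168, -0.05756248]), 'moment': array([-0.03390142,  0.01619131, -0.00010048]), 'opening': 86.89821088259491}
scene 454.5034919591137 454.5034919591137 323.16394673780394 192.1834717336907 [[0.866, 0.366, -0.34, 917.087], [0.499, -0.616, 0.609, -695.476], [0.013, -0.697, -0.717, 901.069], [0.0, 0.0, 0.0, 1.0]]
top 476.4395553777736 476.4395553777736 311.5760063431155 198.7956260275726 [[-0.007, -0.982, 0.188, 259.215], [-1.0, 0.009, 0.006, 9.771], [-0.007, -0.187, -0.982, 1454.377], [0.0, 0.0, 0.0, 1.0]]
```

View pics/scene0.png

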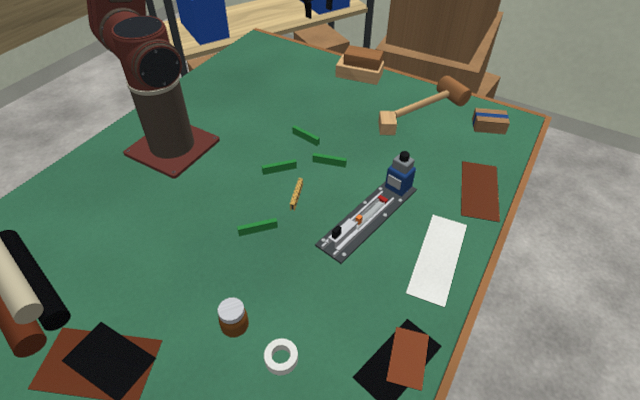

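View pics/top0.png

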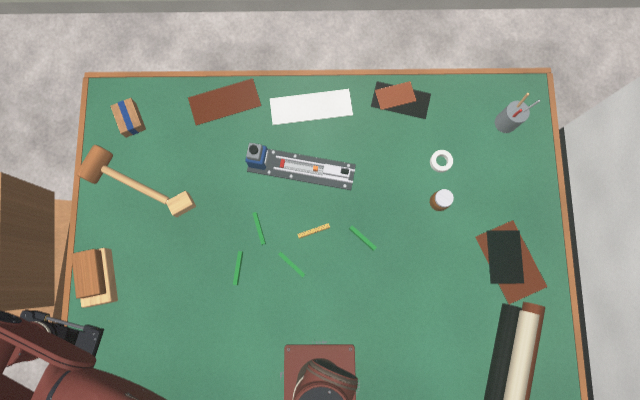

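Candidates for the strip: brass at scene (296,193) / top (313,230). The green ones, at scene (306,135), (279,167), (329,160), (258,227), are excluded by colour. Next, a close crop to check the brass one and the stapler.

```bash
python3 - <<'E'
import cv2,numpy as np
s=cv2.imread("pics/scene0.png");t=cv2.imread("pics/top0.png")
a=cv2.resize(s[140:270,260:430],None,fx=4,fy=4,interpolation=cv2.INTER_CUBIC)
b=cv2.resize(t[130:245,230:370],None,fx=5,fy=5,interpolation=cv2.INTER_CUBIC)
cv2.imwrite("pics/c1.png",a);cv2.imwrite("pics/c2.png",b)
E
```

```text
(no output)
```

View pics/c1.png

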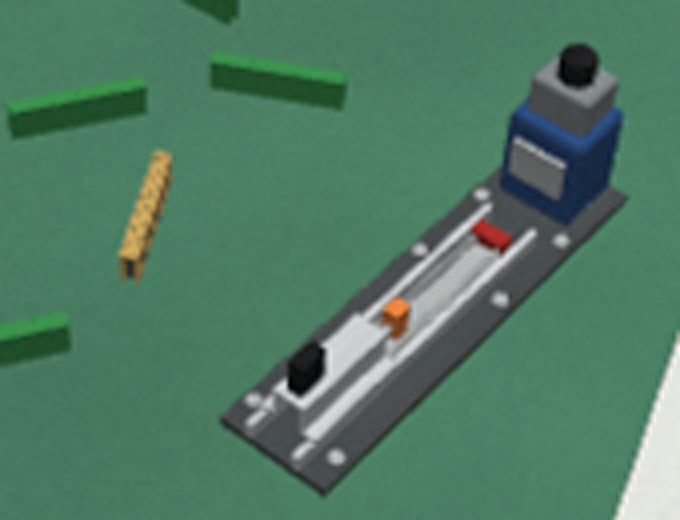

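View pics/c2.png

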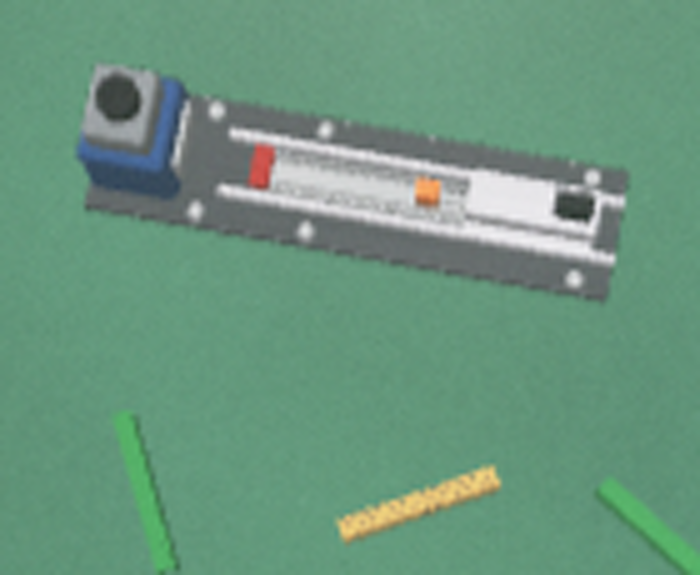

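Only the brass U-strip, crown up at top (313,230), fits the description. The stapler's nose (red, top px (282,163)) and head point to +y, and the rail with its black tab is at (345,171). Now measuring.

```bash
cat > h.py <<'E'
import numpy as np,cv2
from scipy.spatial.transform import Rotation as R
def load(n):
    d=np.load(n+".npz"); return {k:d[k] for k in d}
def ray(d,uv,z):
    uv=np.atleast_2d(uv).astype(float); M=d["cam_to_world"]
    r=np.c_[(uv[:,0]-d["cx"])/d["fx"],(uv[:,1]-d["cy"])/d["fy"],np.ones(len(uv))]@M[:3,:3].T
    o=M[:3,3]; s=(z-o[2])/r[:,2]; return o+r*s[:,None]
def dep(d,uv):
    uv=np.atleast_2d(uv).astype(int); z=d["depth"][uv[:,1],uv[:,0]].astype(float)
    M=d["cam_to_world"]
    return np.c_[(uv[:,0]-d["cx"])/d["fx"]*z,(uv[:,1]-d["cy"])/d["fy"]*z,z]@M[:3,:3].T+M[:3,3]
def proj(d,P):
    M=np.linalg.inv(d["cam_to_world"]);p=np.atleast_2d(P)@M[:3,:3].T+M[:3,3]
    return np.c_[p[:,0]/p[:,2]*d["fx"]+d["cx"],p[:,1]/p[:,2]*d["fy"]+d["cy"]]
def hsv(d): return cv2.cvtColor(d["img"],cv2.COLOR_BGR2HSV)
E
cat > m1.py <<'E'
from h import *
for n in("scene0","top0"):
    d=load(n);H=hsv(d)
    def comp(lo,hi,box):
        m=cv2.inRange(H,np.array(lo),np.array(hi)); k=np.zeros_like(m); x0,y0,x1,y1=box;k[y0:y1,x0:x1]=m[y0:y1,x0:x1]; return k
    box=(280,170,315,215) if n=="scene0" else (290,215,340,245)
    m=comp((12,90,90),(32,255,255),box); v,u=np.nonzero(m); uv=np.c_[u,v]
    P=dep(d,uv); 
    print(n,"brass n",len(u),"centroid",uv.mean(0),"z24:",ray(d,uv.mean(0),24),"depth z pct",np.percentile(P[:,2],[5,25,50,75,95]))
    t=P[P[:,2]>22]; 
    W=ray(d,uv,26)[:,:2]; r=cv2.minAreaRect(W.astype(np.float32)); print(" rect",r)
    c=t[:,:2].mean(0);e,V=np.linalg.eigh(np.cov(t[:,:2].T)); a=V[:,1];q=(t[:,:2]-c)@V; print(" depth top n",len(t),c,"mid",c+V@((q.max(0)+q.min(0))/2),"ang",np.degrees(np.arctan2(a[1],a[0])),np.ptp(q,axis=0))
    b2=(310,140,430,265) if n=="scene0" else (240,140,365,200)
    for nm,lo,hi,z in(("red",(0,150,80),(6,255,255),24),("red2",(172,150,80),(180,255,255),24),("orange",(7,150,120),(20,255,255),39),("blue",(105,120,40),(125,255,255),60)):
        m=comp(lo,hi,b2); v,u=np.nonzero(m)
        if len(u): 
            P=dep(d,np.c_[u,v]); print(" ",nm,len(u),u.mean(),v.mean(),ray(d,[u.mean(),v.mean()],z),"dep",P.mean(0),"zmax",np.percentile(P[:,2],90))
E
python3 m1.py
```

```text
scene0 brass n 176 centroid [296.26704545 192.59090909] z24: [[439.89733274  11.14868145  24.        ]] depth z pct [ 2.71269158 21.71847038 24.57299803 25.96308323 28.05981015]
 rect ((441.73040771484375, 9.04733657836914), (17.508752822875977, 116.27377319335938), 19.074453353881836)
 depth top n 127 [438.14178551  13.85983886] mid [437.31217923  15.53326655] ang 108.77570678465787 [ 13.83607203 101.39900868]
  red 40 382.425 198.575 [[648.77446055 109.42248195  24.        ]] dep [648.41806778 110.45786276  22.88118751] zmax 25.87297211537492
  orange 33 358.54545454545456 218.27272727272728 [[630.34399361   2.89401284  39.        ]] dep [629.06228556   6.01667535  35.14390052] zmax 39.509488656423244
  blue 409 400.97310513447434 180.01955990220048 [[673.7175778  163.61013825  60.        ]] dep [673.206115   164.94459763  58.31595128] zmax 81.13402991032429
top0 brass n 140 centroid [313.36428571 230.3       ] z24: [[435.43343328  13.15090552  24.        ]] depth z pct [14.18557453 22.39633056 25.28417561 27.33964009 30.47900892]
 rect ((435.26007080078125, 13.417179107666016), (13.003813743591309, 98.16403198242188), 18.92867660522461)
 depth top n 107 [435.44838119  14.72038483] mid [436.06691201  13.6960935 ] ang 108.83987077910363 [11.5162756  98.16350694]
  red 21 281.85714285714283 162.95238095238096 [[646.29428958 109.19658582  24.        ]] dep [646.10623028 109.14709423  24.71481757] zmax 26.79805025109431
  orange 10 315.3 168.2 [[624.68683439   5.64257884  39.        ]] dep [624.92101991   5.63693053  38.07823633] zmax 44.670365937505224
  blue 79 258.2025316455696 157.45569620253164 [[654.43523521 178.52564803  60.        ]] dep [643.31452393 174.134846    98.28248758] zmax 84.96348821531797
```

```bash
cat > m2.py <<'E'
from h import *
import sys
O=np.array([636.,60.]);yaw=np.radians(79.5)
def rect(d,z,O,yaw,xr=(-180,180),yr=(-60,60),s=2):
    c,sn=np.cos(yaw),np.sin(yaw); Rm=np.array([[c,-sn],[sn,c]])
    X,Y=np.meshgrid(np.arange(xr[0],xr[1],1/s),np.arange(yr[1],yr[0],-1/s))
    P=np.c_[np.c_[X.ravel(),Y.ravel()]@Rm.T+O,np.full(X.size,z)]
    p=proj(d,P).astype(np.float32)
    return cv2.remap(d["img"],p[:,0].reshape(X.shape),p[:,1].reshape(X.shape),cv2.INTER_CUBIC)
if __name__=="__main__":
    ims=[rect(load(n),z,O,yaw) for n in("top0","scene0") for z in(8,)]
    for im in ims:
        for k in range(0,720,100): cv2.line(im,(k+60,0),(k+60,4),(0,0,255),1)
        cv2.line(im,(0,120),(719,120),(0,255,255),1)
    cv2.imwrite("pics/r1.png",np.vstack(ims))
E
python3 m2.py
```

```text
(no output)
```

View pics/r1.png

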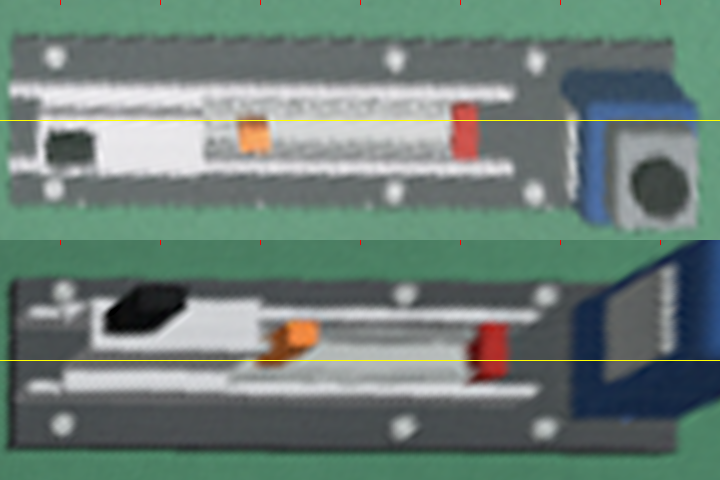

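Request:
play_rows(
  steps=[
    [[1, -25, -30, 0, 0, 0, 0], [1, -25, -30, 0, 0, 0, 0], [1, -25, -30, 0, 0, 0, 0], [1, -25, -30, 0, 0, 0, 0], [1, -25, -30, 0, 0, 0, 0], [1, -25, -30, 0, 0, 0, 0], [1, -25, -30, 0, 0, 0, 0], [1, -25, -30, 0, 0, 0, 0], [1, -25, -30, 0, 0, 0, 0], [1, -25, -30, 0, 0, 0, 0], [1, -25, -30, 0, 0, 0, 0], [1, -25, -30, 0, 0, 0, 0]],
  ],
  force=60,
)

```text
t: 1.1
ee_pos: [357.6, 178.3, 222.4]
ee_rot: [3.141, 0.0, 2.885]
wrist_force: [-0.2, 0.6, -0.1]
opening: 87.2
```

Request:
play_rows(
  steps=[
    [[1, -25, -30.5, 0, 0, 0, 0], [1, -25, -30.5, 0, 0, 0, 0], [1, -25, -30.5, 0, 0, 0, 0], [1, -25, -30.5, 0, 0, 0, 0], [1, -26.5, -31, 0, 0, 0, 0], [1, 0, 0, 0, 0, 0, 7], [1, 0, 0, 0, 0, 0, 7], [1, 0, 0, 0, 0, 0, 7], [1, 0, 0, 0, 0, 0, 7], [1, 0, 0, 0, 0, 0, 7], [1, 0, 0, 0, 0, 0, 7], [1, 0, 0, 0, 0, 0, 7]],
  ],
)

```text
t: 2.1
ee_pos: [440.6, -0.0, 222.1]
ee_rot: [-3.141, -0.001, 2.023]
wrist_force: [1.5, 0.3, -0.6]
opening: 86.8
```

Request:
play_rows(
  steps=[
    [[1, 0, 0, 30, 0, 0, 7], [1, 0, 0, 35, 0, 0, 0.4], [1, 0, 0, 35, 0, 0, 0], [1, 0, 0, 25, 0, 0, 0], [1, 0, 0, 10, 0, 0, 0], [1, 0, 0, 0, 0, 0, 0]],
  ],
)

```text
t: 2.6
ee_pos: [438.4, 0.4, 84.8]
ee_rot: [-3.136, -0.003, 1.9]
wrist_force: [-0.9, 0.4, 0.8]
opening: 86.7
```

```bash
python3 - <<'E'
from station import manip
import cv2,numpy as np
for n in("scene","top"):
    d=manip.read_camera(n); np.savez(f"{n}1.npz",**d)
    c=d["img"][140:260,230:380] if n=="scene" else d["img"][180:270,240:390]
    cv2.imwrite(f"pics/{n}1.png",cv2.resize(c,None,fx=4,fy=4,interpolation=cv2.INTER_CUBIC))
s=manip.state();print(s["ee_pos"],s["ee_rot"],s["joints"])
E
```

```text
[ 4.41533081e+02 -1.07050038e-01  8.84060460e+01] [3.14110268e+00 2.53261904e-04 1.90042017e+00] [-1.79226254e-01 -8.04868749e-02  2.11170249e+00  1.95673038e-05
  1.10982576e+00 -5.08858858e-01]
```

View pics/scene1.png

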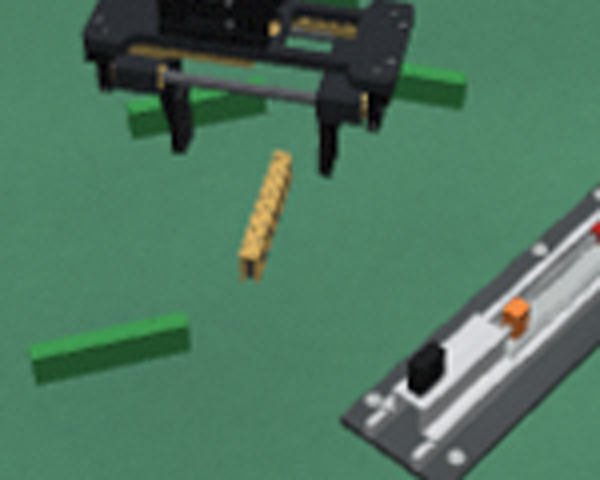

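View pics/top1.png

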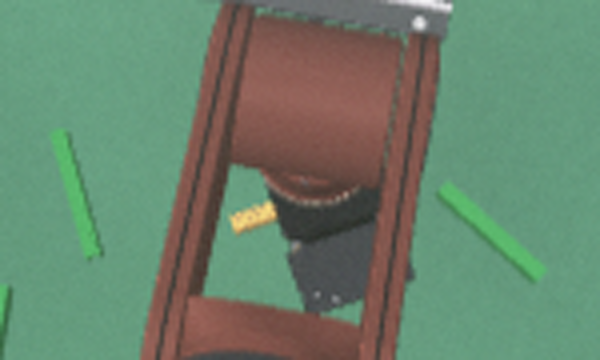

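Fingers straddle the strip (scene crop (265,215)), with nothing in between. Going down to z≈13 and gripping.

Request:
play_rows(
  steps=[
    [[1, 0, 0, 35, 0, 0, 0], [1, 0, 0, 29, 0, 0, 0], [1, 0, 0, 10, 0, 0, 0], [1, 0, 0, 0, 0, 0, 0], [0.4, 0, 0, 0, 0, 0, 0], [0.25, 0, 0, 0, 0, 0, 0], [0.25, 0, 0, 0, 0, 0, 0]],
  ],
  force=60,
)

```text
t: 3.28
ee_pos: [443.0, -0.3, 15.6]
ee_rot: [3.138, 0.002, 1.901]
wrist_force: [0.6, 0.3, 0.6]
opening: 74.2
```

Request:
play_rows(
  steps=[
    [[0.2, 0, 0, 0, 0, 0, 0], [0.1, 0, 0, 0, 0, 0, 0], [0.05, 0, 0, 0, 0, 0, 0], [0, 0, 0, 0, 0, 0, 0], [0, 0, 0, 0, 0, 0, 0], [0, 0, 0, 0, 0, 0, 0]],
  ],
  force=60,
)

```text
t: 3.78
ee_pos: [440.9, -0.0, 13.5]
ee_rot: [-3.142, -0.0, 1.9]
wrist_force: [-0.1, 0.1, 0.4]
opening: 34.8
```

Request:
play_rows(
  steps=[
    [[0, 0, 0, 0, 0, 0, 0], [0, 0, 0, 0, 0, 0, 0], [0, 0, 0, 0, 0, 0, 0], [0, 0, 0, 0, 0, 0, 0], [0, 0, 0, 0, 0, 0, 0], [0, 0, 0, 0, 0, 0, 0]],
  ],
)

```text
t: 4.28
ee_pos: [440.9, 0.0, 13.5]
ee_rot: [-3.142, -0.0, 1.9]
wrist_force: [0.1, 0.3, -1.1]
opening: 11.2
```

```bash
cat > m3.py <<'E'
from h import *
from m2 import rect
O=np.array([636.,60.]);yaw=np.radians(79.5)
for n in("top0","scene0"):
    d=load(n)
    # far/near plate edges: green->grey saturation step
    for z,name in((8,"ztop"),(0,"zbot")):
        S=cv2.cvtColor(rect(d,z,O,yaw),cv2.COLOR_BGR2HSV)[:,:,1].astype(float)
        S=cv2.GaussianBlur(S,(9,1),0)
        for side in(1,-1):
            pts=[]
            for c in range(40,540,10):
                col=S[:,c]; r=np.arange(20,60) if side==1 else np.arange(180,232)
                g=np.diff(col)[r]; g=-g if side==1 else g
                k=np.clip(g,0,None)**2; rr=(k*(r+.5)).sum()/k.sum(); pts.append((c/2-180,60-rr/2))
            pts=np.array(pts); 
            p=np.polyfit(pts[:,0],pts[:,1],1); res=pts[:,1]-np.polyval(p,pts[:,0]); k=abs(res)<1.5; p=np.polyfit(pts[k,0],pts[k,1],1)
            print(n,name,"left" if side==1 else "right","slope deg %.2f y@0 %.2f n%d rms %.2f"%(np.degrees(np.arctan(p[0])),p[1],k.sum(),np.std(pts[k,1]-np.polyval(p,pts[k,0]))))
E
python3 m3.py
```

```text
top0 ztop left slope deg -0.43 y@0 40.63 n50 rms 0.29
top0 ztop right slope deg -0.43 y@0 -43.10 n50 rms 0.45
top0 zbot left slope deg -0.43 y@0 38.88 n50 rms 0.31
top0 zbot right slope deg -0.43 y@0 -44.84 n50 rms 0.51
scene0 ztop left slope deg -0.36 y@0 39.48 n49 rms 0.40
scene0 ztop right slope deg -0.41 y@0 -44.57 n50 rms 0.25
scene0 zbot left slope deg -0.34 y@0 43.24 n44 rms 0.44
scene0 zbot right slope deg -0.42 y@0 -41.26 n50 rms 0.27
```

Request:
play_rows(
  steps=[
    [[0, 0, 0, -15, 0, 0, 0], [0, 0, 0, -30, 0, 0, 0], [0, 0, 0, -30, 0, 0, 0], [0, 0, 0, -15, 0, 0, 0], [0, 0, 0, 0, 0, 0, 0]],
  ],
)

```text
t: 4.7
ee_pos: [444.0, -0.5, 107.5]
ee_rot: [3.135, 0.004, 1.9]
wrist_force: [1.3, -0.1, -1.1]
opening: 11.6
```

```bash
cat > m4.py <<'E'
from h import *
from m2 import rect
yaw=np.radians(79.08);O=np.array([636.+1.87,60.-.35])
out=[]
for n in("top0","scene0"):
    d=load(n)
    for z in(24,39.5):
        im=rect(d,z,O,yaw); out.append(im[60:180].copy())
        H=cv2.cvtColor(im,cv2.COLOR_BGR2HSV).astype(float); b,g,r=[im[:,:,i].astype(float) for i in range(3)]
        if z==24: rows=slice(112,132); sig=(r-g)[rows].mean(0); rng=(400,540)
        else: rows=slice(112,128) ; sig=(r-b)[rows].mean(0); rng=(180,340)
        s=sig[rng[0]:rng[1]]; print(n,z,[ (rng[0]+i*4)/2-180 for i in (0,)],np.round(s[::4]).astype(int).tolist())
cv2.imwrite("pics/r2.png",np.vstack(out))
E
python3 m4.py
```

```text
top0 24 [20.0] [-2, -1, -1, -1, -1, -1, -1, -2, -2, -2, -4, 8, 47, 100, 124, 120, 122, 113, 78, 22, -11, -9, -6, -5, -5, -6, -5, -6, -7, -7, -6, -5, -6, -7, -8]
top0 39.5 [-90.0] [-2, -2, -2, -1, -2, -2, -3, -3, -3, -3, -3, -4, -5, -4, 62, 140, 151, 148, 143, 145, 141, 113, 37, -12, -3, -1, -2, -2, -4, -4, -3, -2, -3, -3, -2, -2, -3, -3, -3, -3]
scene0 24 [20.0] [-5, -5, -5, -5, -5, -6, -6, -6, -3, 6, 23, 46, 66, 83, 107, 121, 127, 131, 128, 102, 53, 10, -9, -9, -6, -5, -6, -6, -6, -6, -6, -5, -4, -4, -4]
scene0 39.5 [-90.0] [-5, -6, -6, -5, -4, -5, -6, -6, -4, 1, 10, 24, 50, 70, 82, 114, 157, 176, 175, 174, 182, 172, 122, 44, -2, -9, -5, -4, -3, -3, -3, -3, -3, -3, -3, -4, -4, -4, -4, -3]
```

View pics/r2.png

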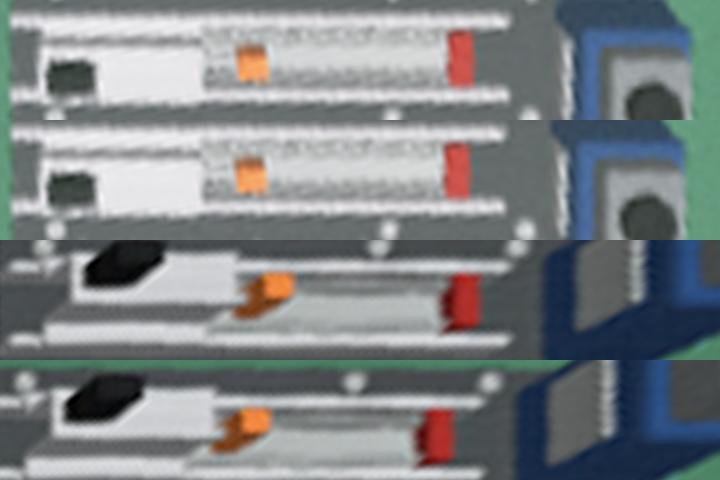

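Request:
play_rows(
  steps=[
    [[0, -1, 20, 0, 0, 0, 0], [0, -2, 32, 0, 0, 0, 0], [0, -2, 33, 0, 0, 0, 0], [0, -2, 33, 0, 0, 0, 0], [0, -2, 33, 0, 0, 0, 0], [0, -2, 32, 0, 0, 0, 0], [0, -1, 19.5, 0, 0, 0, 0], [0, 0, 0, 0, 0, 0, 7], [0, 0, 0, 0, 0, 0, 7], [0, 0, 0, 0, 0, 0, 7], [0, 0, 0, 0, 0, 0, 7], [0, 0, 0, 0, 0, 0, 1.8]],
  ],
)

```text
t: 5.7
ee_pos: [635.3, 54.3, 101.1]
ee_rot: [-3.139, 0.001, 1.374]
wrist_force: [-1.1, -0.8, -1.6]
opening: 10.8
```

Request:
play_rows(
  steps=[
    [[0, 0, 0, 0, 0, 0, 0], [0, 0, 0, 0, 0, 0, 0], [0, 0, 0, 0, 0, 0, 0]],
  ],
)

```text
t: 5.95
ee_pos: [635.9, 54.2, 102.4]
ee_rot: [-3.14, 0.0, 1.382]
wrist_force: [0.1, 0.1, -1.5]
opening: 11.7
```

```bash
python3 - <<'E'
from station import manip
import cv2,numpy as np
for n in("scene","top"):
    d=manip.read_camera(n); np.savez(f"{n}2.npz",**d)
    c=d["img"][110:260,300:460] if n=="scene" else d["img"][130:230,230:390]
    cv2.imwrite(f"pics/{n}2.png",cv2.resize(c,None,fx=4,fy=4,interpolation=cv2.INTER_CUBIC))
s=manip.state();print(s["ee_pos"],s["ee_rot"],s["joints"],s["wrist_force"],s["opening"])
E
```

```text
[636.1816343   54.16570464 103.00742405] [-3.14093107e+00  9.81956099e-05  1.38107022e+00] [-3.84816679e-02  3.57967679e-01  1.59103979e+00  2.80321711e-06
  1.19325402e+00  1.51243437e-01] [ 0.94886506 -0.76821733 -0.87250111] 11.16453936039022
```

View pics/scene2.png

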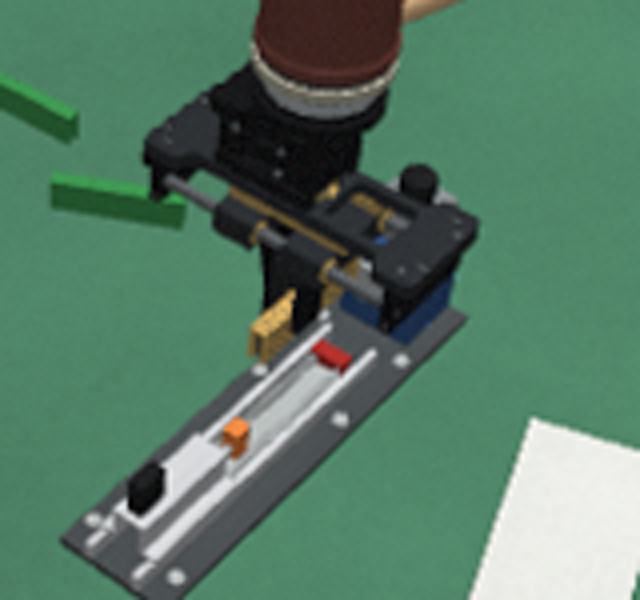

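View pics/top2.png

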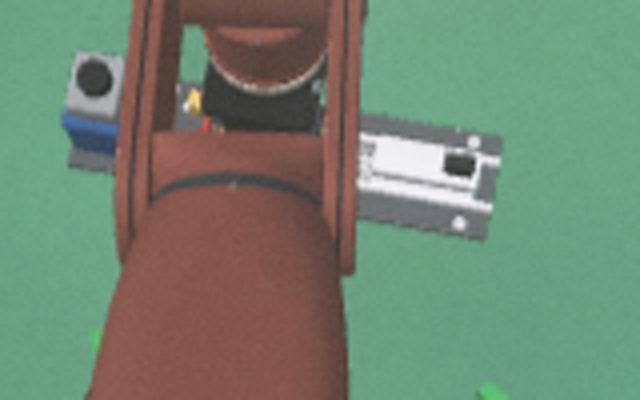

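Scene crop: strip held along the channel, rear end at crop (265,345), above and to the robot side of the channel because of its height. Lowering to strip bottom ≈ 38 mm, then checking sideways against the robot's own pose.

Request:
play_rows(
  steps=[
    [[0, 0, 0, 15, 0, 0, 0], [0, 0, 0, 20, 0, 0, 0], [0, 0, 0, 13, 0, 0, 0], [0, 0, 0, 3, 0, 0, 0], [0, 0, 0, 0, 0, 0, 0], [0, 0, 0, 0, 0, 0, 0]],
  ],
)

```text
t: 6.55
ee_pos: [636.7, 54.2, 52.8]
ee_rot: [3.141, -0.0, 1.38]
wrist_force: [0.0, -0.4, 0.1]
opening: 10.9
```

```bash
python3 - <<'E'
from station import manip
import cv2,numpy as np
for n in("scene","top"):
    d=manip.read_camera(n); np.savez(f"{n}3.npz",**d)
    c=d["img"][150:250,320:430] if n=="scene" else d["img"][130:230,230:390]
    cv2.imwrite(f"pics/{n}3.png",cv2.resize(c,None,fx=6 if n=="scene" else 4,fy=6 if n=="scene" else 4,interpolation=cv2.INTER_CUBIC))
s=manip.state();print(s["ee_pos"],s["ee_rot"],s["joints"],s["wrist_force"],s["opening"])
E
```

```text
[637.43979043  54.17651468  53.83207574] [ 3.13957045e+00 -2.99261829e-04  1.38045683e+00] [-3.83814504e-02  4.18036024e-01  1.61417142e+00 -1.15095489e-05
  1.10734101e+00  1.51963481e-01] [ 0.11450541  0.28156003 -1.11487981] 11.49261187118701
```

View pics/scene3.png

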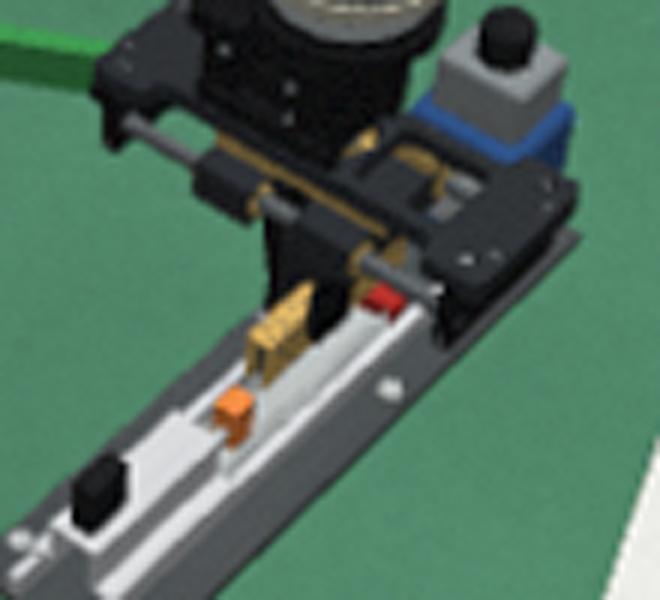

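View pics/top3.png

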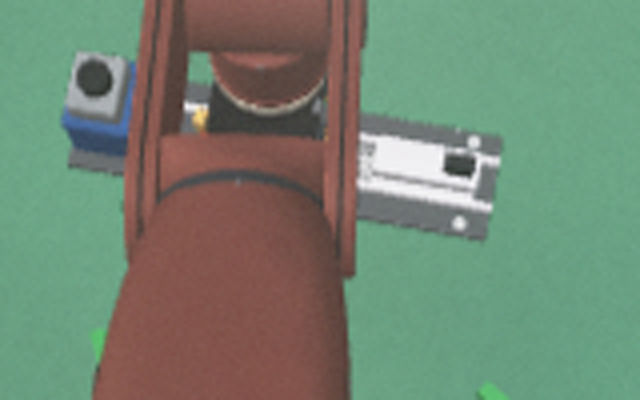

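```bash
cat > m5.py <<'E'
from h import *
from m2 import rect
yaw=np.radians(79.08);O=np.array([637.87,59.65])
d=load("scene3")
im=rect(d,66,O,yaw,(-60,20),(-30,30),8)
H=cv2.cvtColor(im,cv2.COLOR_BGR2HSV); m=cv2.inRange(H,np.array((12,90,90)),np.array((28,255,255)))
for c in range(0,400,16):
    r=np.nonzero(m[:,c])[0]
    if len(r): print(c/8-60, 30-r.min()/8,30-r.max()/8)
cv2.imwrite("pics/r3.png",im)
E
python3 m5.py
```

```text
-56.0 -6.75 -17.125
-54.0 -5.25 -17.125
-52.0 -4.0 -16.75
-50.0 -2.25 -16.75
-48.0 -0.125 -16.625
-46.0 1.25 -16.25
-44.0 2.25 -16.5
-42.0 4.0 -16.375
-40.0 5.125 -16.5
-38.0 6.0 -16.25
-36.0 6.625 -16.375
-34.0 6.375 -16.5
-32.0 6.0 -16.625
-30.0 5.125 -16.375
-28.0 4.5 -16.25
-26.0 5.25 -16.375
-24.0 6.375 -11.5
-22.0 7.25 -9.625
-20.0 7.125 -8.625
-18.0 7.375 -7.625
-16.0 7.25 -7.0
-14.0 7.0 -6.125
-12.0 7.0 -5.25
```

View pics/r3.png

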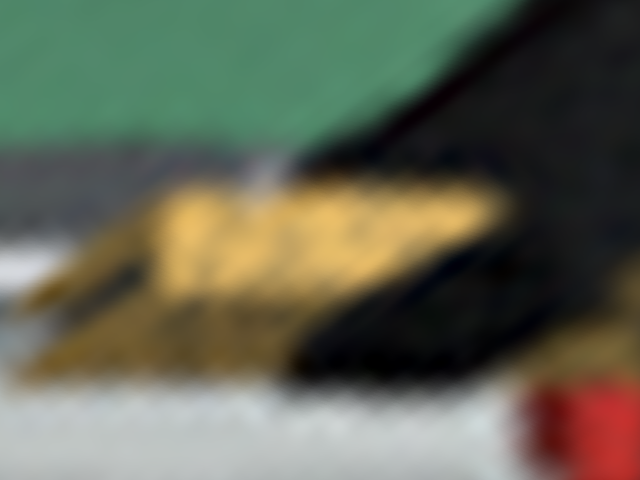

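```bash
cat > m6.py <<'E'
from h import *
from m2 import rect
yaw=np.radians(79.08);O=np.array([637.87,59.65])
for n in("top0","scene0"):
    im=rect(load(n),20,O,yaw,(0,40),(-30,30),2).astype(float).mean(2).mean(1)
    print(n); print([(30-i/2,int(v)) for i,v in enumerate(im)])
E
python3 m6.py
```

```text
top0
[(30.0, 112), (29.5, 110), (29.0, 108), (28.5, 106), (28.0, 104), (27.5, 103), (27.0, 103), (26.5, 103), (26.0, 105), (25.5, 108), (25.0, 112), (24.5, 119), (24.0, 127), (23.5, 136), (23.0, 146), (22.5, 157), (22.0, 168), (21.5, 179), (21.0, 190), (20.5, 200), (20.0, 208), (19.5, 215), (19.0, 220), (18.5, 223), (18.0, 223), (17.5, 221), (17.0, 217), (16.5, 211), (16.0, 204), (15.5, 196), (15.0, 190), (14.5, 184), (14.0, 181), (13.5, 179), (13.0, 178), (12.5, 179), (12.0, 181), (11.5, 183), (11.0, 184), (10.5, 186), (10.0, 186), (9.5, 187), (9.0, 187), (8.5, 188), (8.0, 189), (7.5, 192), (7.0, 194), (6.5, 198), (6.0, 201), (5.5, 205), (5.0, 208), (4.5, 211), (4.0, 213), (3.5, 214), (3.0, 214), (2.5, 215), (2.0, 215), (1.5, 215), (1.0, 215), (0.5, 215), (0.0, 215), (-0.5, 215), (-1.0, 214), (-1.5, 213), (-2.0, 212), (-2.5, 210), (-3.0, 207), (-3.5, 204), (-4.0, 200), (-4.5, 196), (-5.0, 190), (-5.5, 185), (-6.0, 180), (-6.5, 175), (-7.0, 170), (-7.5, 167), (-8.0, 165), (-8.5, 163), (-9.0, 162), (-9.5, 160), (-10.0, 159), (-10.5, 158), (-11.0, 156), (-11.5, 154), (-12.0, 152), (-12
[... 1353 characters left out ...]
4.0, 184), (-4.5, 184), (-5.0, 183), (-5.5, 181), (-6.0, 179), (-6.5, 177), (-7.0, 175), (-7.5, 173), (-8.0, 170), (-8.5, 168), (-9.0, 165), (-9.5, 162), (-10.0, 159), (-10.5, 156), (-11.0, 152), (-11.5, 149), (-12.0, 147), (-12.5, 147), (-13.0, 150), (-13.5, 155), (-14.0, 162), (-14.5, 171), (-15.0, 181), (-15.5, 191), (-16.0, 199), (-16.5, 206), (-17.0, 211), (-17.5, 213), (-18.0, 212), (-18.5, 208), (-19.0, 202), (-19.5, 193), (-20.0, 181), (-20.5, 167), (-21.0, 151), (-21.5, 135), (-22.0, 121), (-22.5, 109), (-23.0, 100), (-23.5, 94), (-24.0, 91), (-24.5, 90), (-25.0, 88), (-25.5, 87), (-26.0, 85), (-26.5, 82), (-27.0, 79), (-27.5, 77), (-28.0, 76), (-28.5, 75), (-29.0, 75), (-29.5, 77)]
```

Request:
play_rows(
  steps=[
    [[0, 0, 0, 5, 0, 0, 0], [0, 0, 0, 5, 0, 0, 0], [0, 0, 0, 2.5, 0, 0, 0], [0, 0, 0, 0, 0, 0, 0], [0, 0, 0, 0, 0, 0, 0], [0, 0, 0, 0, 0, 0, 0]],
  ],
)

```text
t: 7.15
ee_pos: [636.5, 54.2, 40.0]
ee_rot: [-3.142, -0.0, 1.38]
wrist_force: [0.1, -0.1, -0.3]
opening: 11.9
```

```bash
cat > snap.py <<'E'
import sys
from station import manip
import cv2,numpy as np
k=sys.argv[1]
b=[int(v) for v in sys.argv[2].split(",")] if len(sys.argv)>2 else [150,250,320,430]
d=manip.read_camera("scene"); np.savez(f"scene{k}.npz",**d)
c=d["img"][b[0]:b[1],b[2]:b[3]]; f=min(600/c.shape[0],800/c.shape[1])
cv2.imwrite(f"pics/scene{k}.png",cv2.resize(c,None,fx=f,fy=f,interpolation=cv2.INTER_CUBIC))
s=manip.state();print(s["t"],s["ee_pos"].round(2),s["ee_rot"].round(4),s["wrist_force"].round(2),s["moment"].round(3),s["opening"])
E
python3 snap.py 4 165,240,330,430
```

```text
7.2 [636.55  54.18  40.16] [3.1414 0.     1.3803] [-0.16  0.64 -0.24] [-0.13   0.072 -0.018] 11.329183451894593
```

View pics/scene4.png

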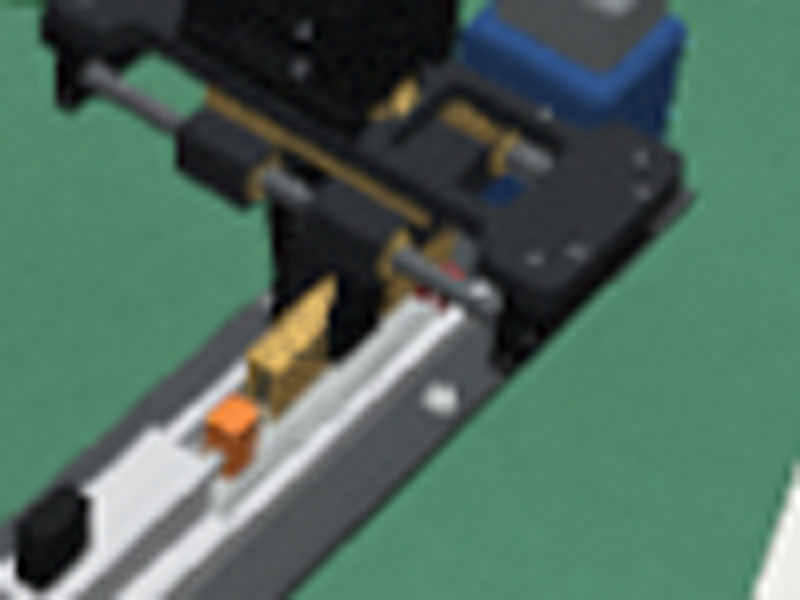

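```bash
cat > m7.py <<'E'
from h import *
from m2 import rect
import sys
yaw=np.radians(79.08);O=np.array([637.87,59.65])
k=sys.argv[1]; zt=float(sys.argv[2])
d=load("scene"+k)
a=rect(d,39.5,O,yaw,(-70,10),(-30,30),6); b=rect(d,zt,O,yaw,(-70,10),(-30,30),6)
for im in(a,b):
    for y in (10,0,-10): cv2.line(im,(0,(30-y)*6),(6,(30-y)*6),(0,0,255),1)
    for x in range(-70,10,10): cv2.line(im,((x+70)*6,0),((x+70)*6,5),(0,0,255),1)
cv2.imwrite(f"pics/r{k}.png",np.hstack([a[:,:420],b[:,:380]]))
cv2.imwrite(f"pics/r{k}.png",np.vstack([a[60:330],b[60:330]]))
E
python3 m7.py 4 52.7
```

View pics/r4.png

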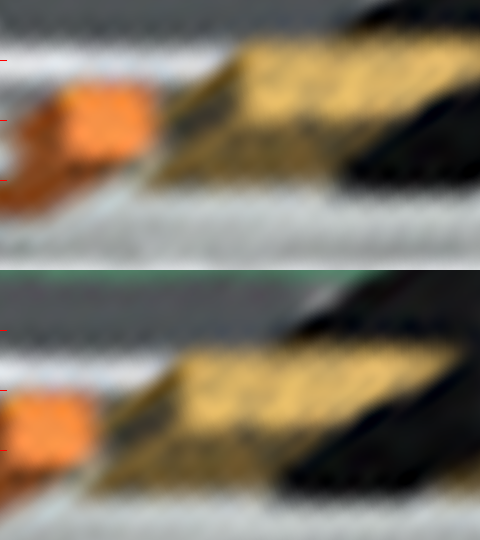

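Rectified views: the follower's top spans y ±6.3 and the crown ±6.7, both centred on 0.0, so the strip is aligned sideways. The gap to the follower is about 4.3 mm. Backing up to touch it.

Request:
play_rows(
  steps=[
    [[0, -1, 0, 0, 0, 0, 0], [0, -1, 0, 0, 0, 0, 0], [0, -0.5, 0, 0, 0, 0, 0], [0, 0, 0, 0, 0, 0, 0]],
  ],
)

```text
t: 7.53
ee_pos: [636.0, 51.5, 40.1]
ee_rot: [3.141, 0.0, 1.38]
wrist_force: [0.5, 0.1, -0.9]
opening: 11.3
```

Request:
play_rows(
  steps=[
    [[0, -0.5, 0, 0, 0, 0, 0], [0, -0.5, 0, 0, 0, 0, 0], [0, 0, 0, 0, 0, 0, 0]],
  ],
)

```text
t: 7.78
ee_pos: [635.8, 50.6, 40.0]
ee_rot: [-3.142, 0.0, 1.38]
wrist_force: [-0.1, 0.1, -1.3]
opening: 11.3
```

Request:
play_rows(
  steps=[
    [[0, -0.5, 0, 0, 0, 0, 0], [0, 0, 0, 0, 0, 0, 0]],
  ],
)

```text
t: 7.95
ee_pos: [635.6, 50.2, 40.0]
ee_rot: [-3.141, 0.0, 1.38]
wrist_force: [1.0, -0.0, -1.3]
opening: 11.5
```

Request:
play_rows(
  steps=[
    [[0, -0.5, 0, 0, 0, 0, 0], [0, 0, 0, 0, 0, 0, 0]],
  ],
)

```text
t: 8.12
ee_pos: [635.6, 49.7, 40.0]
ee_rot: [-3.142, 0.0, 1.38]
wrist_force: [0.1, -0.1, -0.6]
opening: 11.3
```

Request:
play_rows(
  steps=[
    [[0, -0.5, 0, 0, 0, 0, 0], [0, 0, 0, 0, 0, 0, 0]],
  ],
)

```text
t: 8.28
ee_pos: [635.5, 49.2, 40.0]
ee_rot: [-3.142, 0.0, 1.38]
wrist_force: [0.3, 1.1, -1.1]
opening: 11.3
```

Request:
play_rows(
  steps=[
    [[0, 0, 0, 0, 0, 0, 0], [0, 0, 0, 0, 0, 0, 0]],
  ],
)

```text
t: 8.45
ee_pos: [635.5, 49.3, 40.1]
ee_rot: [3.142, -0.0, 1.38]
wrist_force: [0.3, 0.7, -1.1]
opening: 11.6
```

Request:
play_rows(
  steps=[
    [[0, -0.5, 0, 0, 0, 0, 0], [0, 0, 0, 0, 0, 0, 0]],
  ],
)

```text
t: 8.62
ee_pos: [635.4, 48.7, 40.0]
ee_rot: [3.142, 0.0, 1.38]
wrist_force: [0.0, -0.6, -1.0]
opening: 10.9
```

Request:
play_rows(
  steps=[
    [[0, -0.5, 0, 0, 0, 0, 0], [0, 0, 0, 0, 0, 0, 0]],
  ],
)

```text
t: 8.78
ee_pos: [635.3, 48.2, 40.0]
ee_rot: [-3.142, -0.0, 1.38]
wrist_force: [0.1, -0.2, -0.1]
opening: 11.4
```

Request:
play_rows(
  steps=[
    [[0, -0.5, 0, 0, 0, 0, 0], [0, 0, 0, 0, 0, 0, 0]],
  ],
)

```text
t: 8.95
ee_pos: [635.3, 48.2, 40.1]
ee_rot: [3.141, -0.001, 1.38]
wrist_force: [-0.3, 1.6, -1.1]
opening: 11.5
```

Request:
play_rows(
  steps=[
    [[0, -0.5, 0, 0, 0, 0, 0], [0, 0, 0, 0, 0, 0, 0]],
  ],
)

```text
t: 9.12
ee_pos: [635.2, 48.0, 40.1]
ee_rot: [3.141, -0.001, 1.38]
wrist_force: [0.2, 3.2, -0.7]
opening: 11.5
```

Request:
play_rows(
  steps=[
    [[0, -1, 0, 0, 0, 0, 0], [0, -1, 0, 0, 0, 0, 0], [0, -1, 0, 0, 0, 0, 0], [0, 0, 0, 0, 0, 0, 0]],
  ],
)

```text
t: 9.45
ee_pos: [634.6, 44.5, 40.1]
ee_rot: [3.141, -0.0, 1.38]
wrist_force: [1.3, 4.2, -0.1]
opening: 11.6
```

Request:
play_rows(
  steps=[
    [[0, -1, 0, 0, 0, 0, 0], [0, -1, 0, 0, 0, 0, 0], [0, -1, 0, 0, 0, 0, 0], [0, 0, 0, 0, 0, 0, 0]],
  ],
)

```text
t: 9.78
ee_pos: [634.0, 41.7, 40.1]
ee_rot: [3.142, -0.001, 1.38]
wrist_force: [0.2, 5.5, 0.6]
opening: 11.1
```

```bash
python3 snap.py 5 165,240,330,430; python3 m7.py 5 52.7
```

```text
9.8333 [634.1   41.75  40.16] [ 3.1414e+00 -7.0000e-04  1.3801e+00] [ 1.12  5.77 -1.09] [ 0.947 -0.109  0.011] 11.337803661060846
```

View pics/r5.png

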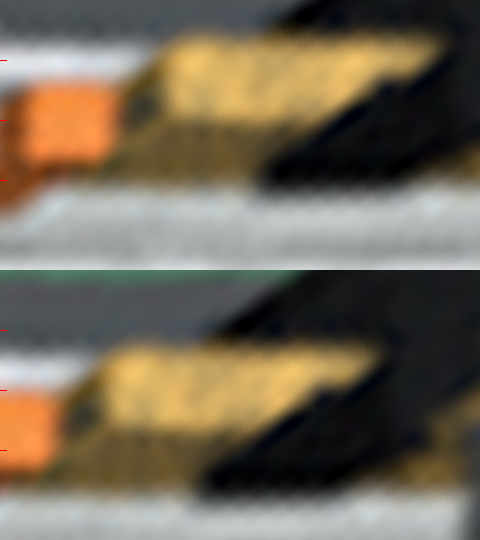

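Follower moved back ~6.5 mm (image) vs 6.6 mm (arm), and 5.7 N fits the spring, so the strip is not slipping. 3.2 mm more.

Request:
play_rows(
  steps=[
    [[0, -1, 0, 0, 0, 0, 0], [0, -1, 0, 0, 0, 0, 0], [0, -1.2, 0, 0, 0, 0, 0], [0, 0, 0, 0, 0, 0, 0], [0, 0, 0, 0, 0, 0, 0]],
  ],
)

```text
t: 10.25
ee_pos: [633.6, 38.9, 40.2]
ee_rot: [3.141, -0.001, 1.38]
wrist_force: [1.7, 6.7, -0.4]
opening: 11.2
```

Request:
play_rows(
  steps=[
    [[0, 0, 0, 1, 0, 0, 0], [0, 0, 0, 1, 0, 0, 0], [0, 0, 0, 0, 0, 0, 0]],
  ],
)

```text
t: 10.5
ee_pos: [634.0, 38.9, 38.8]
ee_rot: [3.141, -0.001, 1.38]
wrist_force: [0.7, 6.2, 2.7]
opening: 11.4
```

Request:
play_rows(
  steps=[
    [[0, 0, 0, 1, 0, 0, 0], [0, 0, 0, 1, 0, 0, 0], [0, 0, 0, 0, 0, 0, 0]],
  ],
)

```text
t: 10.75
ee_pos: [634.3, 38.9, 37.0]
ee_rot: [3.14, -0.001, 1.38]
wrist_force: [0.4, 6.5, 1.6]
opening: 11.6
```

Request:
play_rows(
  steps=[
    [[0, 0, 0, 1, 0, 0, 0], [0, 0, 0, 1, 0, 0, 0], [0, 0, 0, 0, 0, 0, 0]],
  ],
)

```text
t: 11.0
ee_pos: [634.5, 38.8, 35.1]
ee_rot: [3.139, -0.001, 1.38]
wrist_force: [2.1, 7.0, 2.3]
opening: 11.0
```

Request:
play_rows(
  steps=[
    [[0, 0, 0, 1, 0, 0, 0], [0, 0, 0, 1, 0, 0, 0], [0, 0, 0, 0, 0, 0, 0]],
  ],
)

```text
t: 11.25
ee_pos: [634.6, 38.8, 33.2]
ee_rot: [3.139, -0.001, 1.38]
wrist_force: [0.0, 6.7, 2.3]
opening: 11.7
```

Request:
play_rows(
  steps=[
    [[0, 0, 0, 1, 0, 0, 0], [0, 0, 0, 0.5, 0, 0, 0], [0, 0, 0, 0, 0, 0, 0]],
  ],
)

```text
t: 11.5
ee_pos: [634.6, 38.8, 31.7]
ee_rot: [3.139, -0.001, 1.38]
wrist_force: [1.7, 6.1, 2.5]
opening: 10.9
```

```bash
python3 snap.py 6 165,240,330,430; python3 m7.py 6 44
```

```text
11.55 [634.62  38.82  31.76] [ 3.1391e+00 -1.2000e-03  1.3803e+00] [1.89 6.75 3.14] [ 0.966 -0.222 -0.01 ] 11.399733020160118
```

View pics/scene6.png

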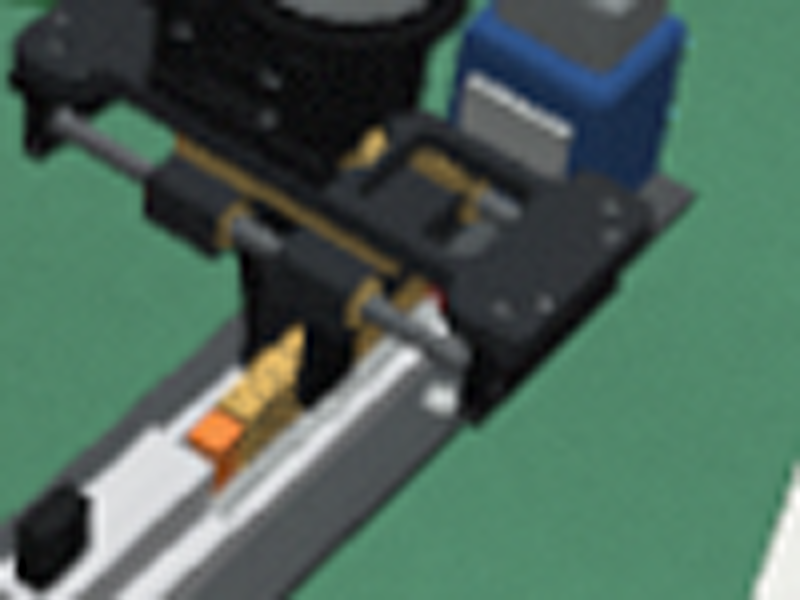

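Strip is in the flare and already below the nose stop's top with only friction force. Continuing to the floor.

Request:
play_rows(
  steps=[
    [[0, 0, 0, 1, 0, 0, 0], [0, 0, 0, 0.5, 0, 0, 0], [0, 0, 0, 0, 0, 0, 0]],
  ],
)

```text
t: 11.8
ee_pos: [634.6, 38.9, 30.3]
ee_rot: [3.139, -0.001, 1.38]
wrist_force: [1.7, 6.4, 3.4]
opening: 11.3
```

Request:
play_rows(
  steps=[
    [[0, 0, 0, 1, 0, 0, 0], [0, 0, 0, 0.5, 0, 0, 0], [0, 0, 0, 0, 0, 0, 0]],
  ],
)

```text
t: 12.05
ee_pos: [634.6, 38.9, 28.8]
ee_rot: [3.139, -0.001, 1.38]
wrist_force: [1.1, 6.0, 3.3]
opening: 11.2
```

Request:
play_rows(
  steps=[
    [[0, 0, 0, 0.5, 0, 0, 0], [0, 0, 0, 0.5, 0, 0, 0], [0, 0, 0, 0, 0, 0, 0]],
  ],
)

```text
t: 12.3
ee_pos: [634.5, 38.8, 27.8]
ee_rot: [3.139, -0.001, 1.38]
wrist_force: [1.7, 6.2, 3.5]
opening: 11.4
```

Request:
play_rows(
  steps=[
    [[0, 0, 0, 0.5, 0, 0, 0], [0, 0, 0, 0, 0, 0, 0]],
  ],
)

```text
t: 12.47
ee_pos: [634.6, 38.8, 27.5]
ee_rot: [3.139, -0.001, 1.38]
wrist_force: [0.2, 6.9, 5.2]
opening: 11.6
```

Request:
play_rows(
  steps=[
    [[0, 0, 0, 0.5, 0, 0, 0], [0, 0, 0, 0, 0, 0, 0]],
  ],
)

```text
t: 12.63
ee_pos: [634.5, 38.8, 27.4]
ee_rot: [3.139, -0.001, 1.38]
wrist_force: [-1.7, 6.9, 8.0]
opening: 11.6
```

Request:
play_rows(
  steps=[
    [[0, 0, 0, 0.5, 0, 0, 0], [0, 0, 0, 0, 0, 0, 0]],
  ],
)

```text
t: 12.8
ee_pos: [634.6, 38.8, 27.4]
ee_rot: [3.14, -0.001, 1.38]
wrist_force: [-2.7, 6.6, 11.1]
opening: 11.5
```

On the floor (z stalls at 27.4, force rising). Easing forward towards the nose before letting go.

Request:
play_rows(
  steps=[
    [[0, 0.5, 0, -0.5, 0, 0, 0], [0, 0.5, 0, 0, 0, 0, 0], [0, 0, 0, 0, 0, 0, 0]],
  ],
)

```text
t: 13.05
ee_pos: [634.6, 38.9, 27.5]
ee_rot: [3.14, 0.0, 1.381]
wrist_force: [-1.7, 4.2, 8.8]
opening: 11.4
```

Request:
play_rows(
  steps=[
    [[0, 0.5, 0, 0, 0, 0, 0], [0, 0, 0, 0, 0, 0, 0]],
  ],
)

```text
t: 13.22
ee_pos: [634.6, 39.1, 27.4]
ee_rot: [3.14, 0.001, 1.38]
wrist_force: [-2.8, 2.0, 8.6]
opening: 11.5
```

Request:
play_rows(
  steps=[
    [[0, 0.5, 0, 0, 0, 0, 0], [0, 0, 0, 0, 0, 0, 0]],
  ],
)

```text
t: 13.38
ee_pos: [634.7, 39.4, 27.4]
ee_rot: [3.14, 0.001, 1.38]
wrist_force: [-3.4, 1.9, 8.0]
opening: 11.4
```

Request:
play_rows(
  steps=[
    [[0, 0.5, 0, 0, 0, 0, 0], [0, 0, 0, 0, 0, 0, 0]],
  ],
)

```text
t: 13.55
ee_pos: [634.8, 39.8, 27.5]
ee_rot: [3.14, 0.001, 1.38]
wrist_force: [-3.2, 1.5, 8.0]
opening: 11.3
```

Request:
play_rows(
  steps=[
    [[0, 0.4, 0, 0, 0, 0, 0], [0, 0, 0, 0, 0, 0, 0]],
  ],
)

```text
t: 13.72
ee_pos: [634.8, 40.1, 27.5]
ee_rot: [3.14, 0.001, 1.38]
wrist_force: [-2.3, 0.3, 8.3]
opening: 11.2
```

Request:
play_rows(
  steps=[
    [[0.12, 0, 0, 0, 0, 0, 0], [0.2, 0, 0, 0, 0, 0, 0], [0.3, 0, 0, 0, 0, 0, 0], [0.3, 0, 0, 0, 0, 0, 0], [0.3, 0, 0, 0, 0, 0, 0], [0.3, 0, 0, 0, 0, 0, 0]],
  ],
)

```text
t: 14.22
ee_pos: [633.6, 40.8, 25.2]
ee_rot: [-3.141, 0.001, 1.38]
wrist_force: [0.0, 1.1, 0.2]
opening: 24.9
```

```bash
python3 snap.py 7 165,240,330,430; python3 m7.py 7 40
```

```text
14.2667 [633.69  40.86  25.21] [-3.1411e+00  4.0000e-04  1.3802e+00] [-0.52 -0.23  0.86] [-0.07   0.109 -0.038] 25.84661146315401
```

View pics/scene7.png

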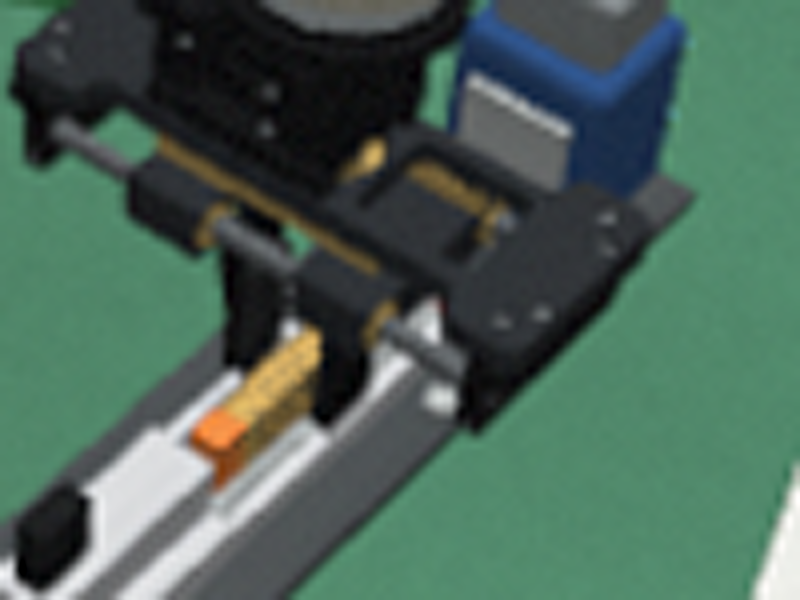

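View pics/r7.png

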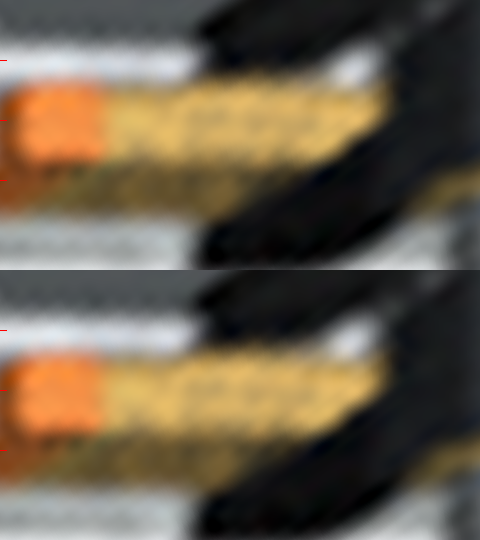

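Released: the crown is flush with the follower's top, and the follower front is at col 105 vs 157 at rest (≈8.5 mm back). Rising clear for a full look.

Request:
play_rows(
  steps=[
    [[0.4, 0, 0, -10, 0, 0, 0], [0.4, 0, 0, -25, 0, 0, 0], [0.4, 0, 0, -35, 0, 0, 0], [0.4, 0, 0, -35, 0, 0, 0], [0.4, -35, 0, -15, 0, 0, 0], [0.4, -40, 0, 0, 0, 0, 0], [0.4, -40, 0, 0, 0, 0, 0], [0.4, -11, 0, 0, 0, 0, 0], [0.4, 0, 0, 0, 0, 0, 0]],
  ],
)

```text
t: 15.02
ee_pos: [609.7, -85.8, 146.4]
ee_rot: [3.141, 0.001, 1.376]
wrist_force: [0.2, 0.1, -0.3]
opening: 34.7
```

```bash
python3 snap.py 8 130,265,310,440; cat >> m7.py <<'E'
E
cat > m8.py <<'E'
from h import *
from m2 import rect
import sys
yaw=np.radians(79.08);O=np.array([637.87,59.65])
d=load(sys.argv[1])
out=[]
for z in (24,39.5,74):
    im=rect(d,z,O,yaw,(-180,90),(-30,30),2.9)
    for x in range(-180,90,20): cv2.line(im,(int((x+180)*2.9),0),(int((x+180)*2.9),5),(0,0,255),1)
    out.append(im)
cv2.imwrite("pics/"+sys.argv[2],np.vstack(out))
E
python3 m8.py scene8 r8.png
```

```text
15.0667 [609.92 -83.9  146.14] [ 3.1411e+00 -2.0000e-04  1.3773e+00] [-0.02 -0.57  0.69] [-0.059  0.081 -0.028] 34.92145037041815
```

View pics/scene8.png

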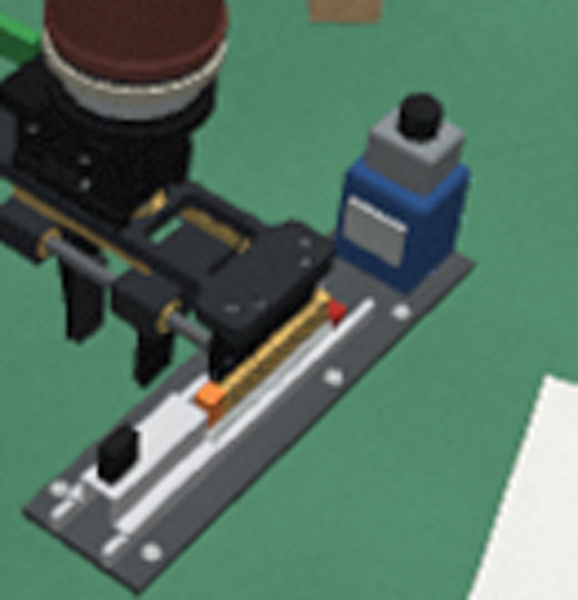

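View pics/r8.png

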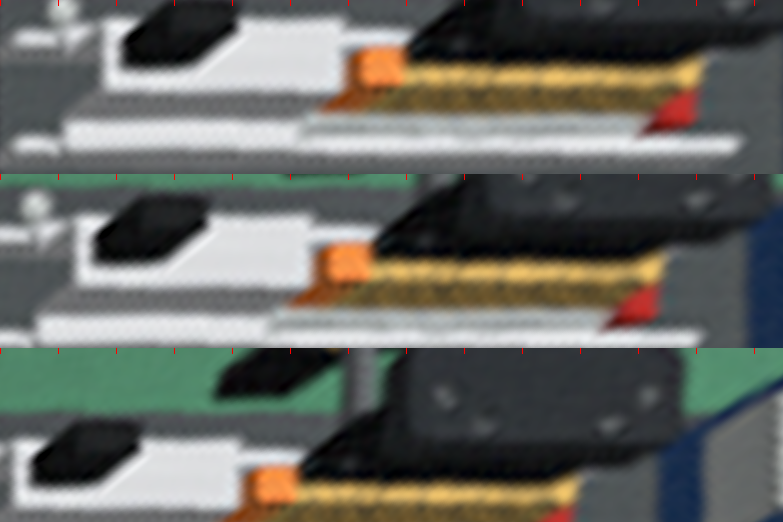

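```bash
cat > m9.py <<'E'
from h import *
from m2 import rect
yaw=np.radians(79.08);O=np.array([637.87,59.65])
a=[]
for n in("top0","scene8"):
    im=rect(load(n),74,O,yaw,(-190,-90),(-30,40),6)
    for x in range(-190,-90,10): cv2.line(im,((x+190)*6,0),((x+190)*6,6),(0,0,255),1)
    for y in range(-30,40,10): cv2.line(im,(0,(40-y)*6),(6,(40-y)*6),(0,0,255),1)
    a.append(cv2.resize(im,None,fx=.66,fy=.66))
cv2.imwrite("pics/r9.png",np.vstack(a))
E
python3 m9.py
```

```text
(no output)
```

View pics/r9.png

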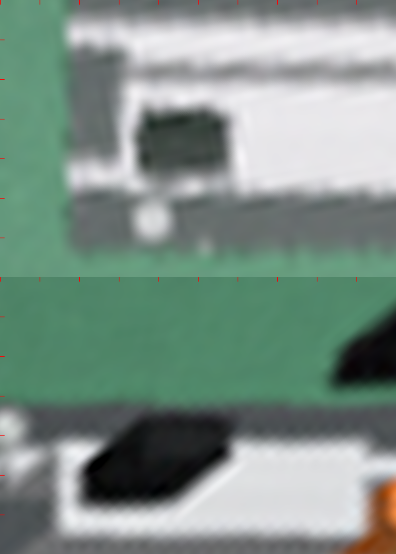

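Request:
play_rows(
  steps=[
    [[0.5, 2, 0, 0, 0, 0, 0], [0.5, 0, 0, 30, 0, 0, 0], [0.5, 0, 0, 30, 0, 0, 0], [0.5, 0, 0, 20, 0, 0, 0], [0.5, 0, 0, 10, 0, 0, 0], [0.5, 0, 0, 4, 0, 0, 0], [0.5, 0, 0, 0, 0, 0, 0], [0.5, 0, 0, 0, 0, 0, 0]],
  ],
  force=20,
)

```text
t: 15.73
ee_pos: [611.5, -80.1, 52.8]
ee_rot: [3.14, 0.0, 1.381]
wrist_force: [0.0, 0.3, 0.1]
opening: 43.2
```

```bash
python3 snap.py 10 150,265,310,440; python3 m7.py 10 40; python3 - <<'E'
from h import *
from m2 import rect
im=rect(load("scene10"),40,np.array([637.87,59.65]),np.radians(79.08),(-75,75),(-25,25),5)
H=cv2.cvtColor(im,cv2.COLOR_BGR2HSV)
m=cv2.inRange(H,np.array((14,60,150)),np.array((26,255,255)))
for c in range(100,630,40):
    r=np.nonzero(m[:,c:c+10].mean(1)>127)[0]
    if len(r): print(c/5-75, 25-r.min()/5, 25-r.max()/5)
for x in range(-70,75,10): cv2.line(im,((x+75)*5,0),((x+75)*5,5),(0,0,255),1)
cv2.imwrite("pics/r10.png",im)
E
```

```text
15.7833 [611.89 -80.47  53.3 ] [3.1388e+00 1.0000e-04 1.3809e+00] [-0.25 -0.58  0.24] [-0.113  0.039  0.041] 43.37641428683805
-15.0 5.399999999999999 -6.399999999999999
-7.0 5.399999999999999 -7.0
1.0 5.600000000000001 -7.799999999999997
9.0 5.600000000000001 -7.200000000000003
17.0 5.399999999999999 -7.200000000000003
25.0 5.800000000000001 -7.0
33.0 5.800000000000001 -6.399999999999999
41.0 5.399999999999999 -8.0
```

View pics/scene10.png

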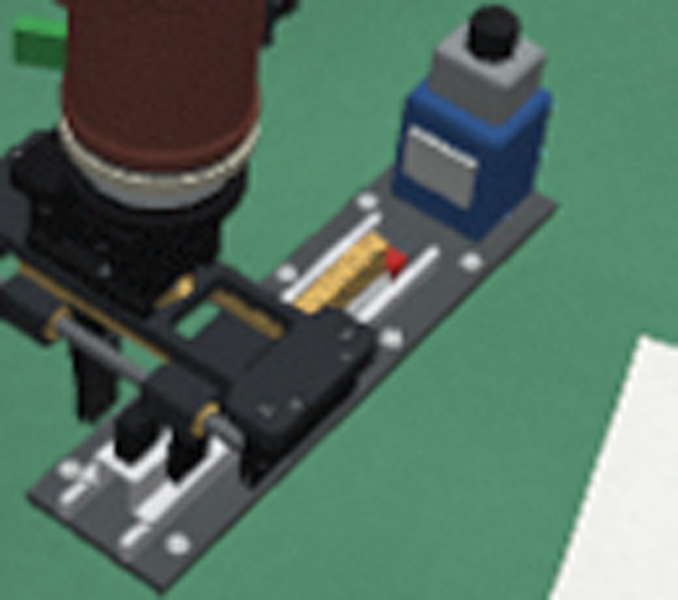

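View pics/r10.png

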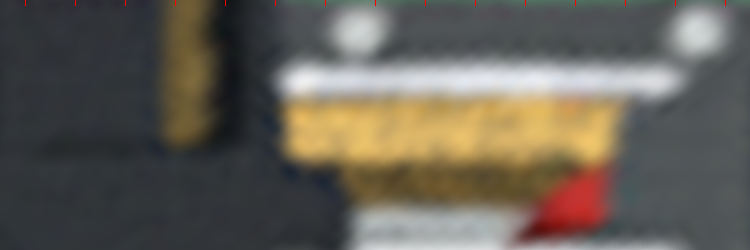

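Crown edge is constant (y 5.4–5.8) over its length, so the strip is level, parallel and behind the red stop. Fingers at crop (95,385) and (185,450) straddle the tab (135,430). Lowering 2 mm and gripping.

Request:
play_rows(
  steps=[
    [[0.3, 0, 0, 2, 0, 0, 0], [0.2, 0, 0, 0, 0, 0, 0], [0.1, 0, 0, 0, 0, 0, 0], [0.05, 0, 0, 0, 0, 0, 0], [0.05, 0, 0, 0, 0, 0, 0], [0.05, 0, 0, 0, 0, 0, 0], [0.05, 0, 0, 0, 0, 0, 0], [0.05, 0, 0, 0, 0, 0, 0]],
  ],
  force=20,
)

```text
t: 16.45
ee_pos: [610.4, -80.7, 49.7]
ee_rot: [-3.142, 0.0, 1.38]
wrist_force: [-1.4, -0.2, 3.0]
opening: 11.8
```

Request:
play_rows(
  steps=[
    [[0, 3, 0, 0, 0, 0, 0], [0, 6, 0, 0, 0, 0, 0], [0, 6, 0, 0, 0, 0, 0], [0, 6, 0, 0, 0, 0, 0], [0, 3, 0, 0, 0, 0, 0], [0, 0, 0, 0, 0, 0, 0]],
  ],
)

```text
t: 16.95
ee_pos: [615.2, -55.7, 49.7]
ee_rot: [3.142, -0.001, 1.381]
wrist_force: [-1.5, 1.5, 3.4]
opening: 11.8
```

```bash
python3 snap.py 11 150,265,310,440
```

```text
17.0 [615.23 -55.7   49.66] [ 3.1415e+00 -1.3000e-03  1.3810e+00] [-1.93  1.64  3.92] [ 0.289  0.264 -0.04 ] 11.905384356458772
```

View pics/scene11.png

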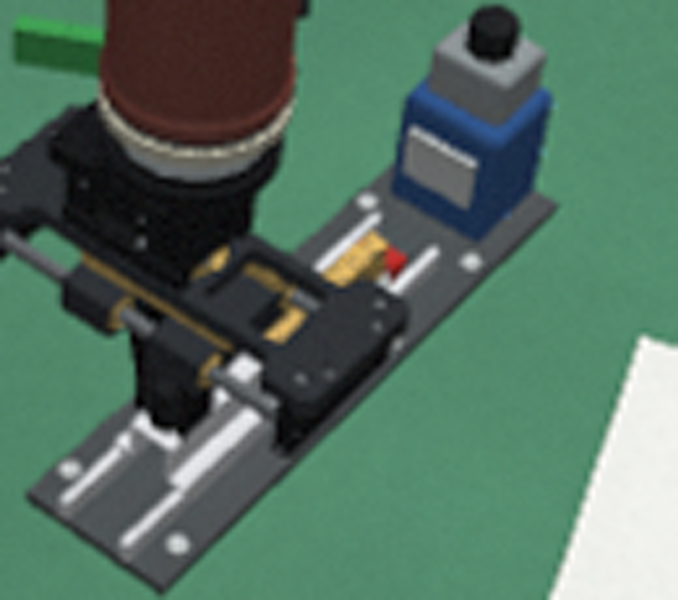

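The rail moves with the gripper and the strip is undisturbed. Continuing carefully over the strip.

Request:
play_rows(
  steps=[
    [[0, 2, 0, 0, 0, 0, 0], [0, 3, 0, 0, 0, 0, 0], [0, 3, 0, 0, 0, 0, 0], [0, 2, 0, 0, 0, 0, 0]],
  ],
)

```text
t: 17.33
ee_pos: [616.9, -47.2, 49.7]
ee_rot: [-3.142, 0.0, 1.38]
wrist_force: [-4.1, -2.4, 4.4]
opening: 11.6
```

Request:
play_rows(
  steps=[
    [[0, 3, 0, 0, 0, 0, 0], [0, 4, 0, 0, 0, 0, 0], [0, 4, 0, 0, 0, 0, 0], [0, 4, 0, 0, 0, 0, 0], [0, 4, 0, 0, 0, 0, 0], [0, 3, 0, 0, 0, 0, 0]],
  ],
)

```text
t: 17.83
ee_pos: [621.1, -25.5, 49.7]
ee_rot: [-3.142, 0.0, 1.38]
wrist_force: [-2.5, -3.2, 5.4]
opening: 11.8
```

Request:
play_rows(
  steps=[
    [[0, 3, 0, 0, 0, 0, 0], [0, 5, 0, 0, 0, 0, 0], [0, 5, 0, 0, 0, 0, 0], [0, 5, 0, 0, 0, 0, 0], [0, 5, 0, 0, 0, 0, 0], [0, 5, 0, 0, 0, 0, 0], [0, 4, 0, 0, 0, 0, 0], [0, 3, 0, 0, 0, 0, 0]],
  ],
)

```text
t: 18.5
ee_pos: [627.7, 8.9, 49.7]
ee_rot: [-3.142, 0.0, 1.38]
wrist_force: [-3.0, -2.9, 4.9]
opening: 11.7
```

Request:
play_rows(
  steps=[
    [[0, 4, 0, 0, 0, 0, 0], [0, 4, 0, 0, 0, 0, 0], [0, 4, 0, 0, 0, 0, 0], [0, 4, 0, 0, 0, 0, 0], [0, 3, 0, 0, 0, 0, 0], [0, 2, 0, 0, 0, 0, 0]],
  ],
)

```text
t: 19.0
ee_pos: [631.7, 29.6, 49.7]
ee_rot: [-3.142, 0.0, 1.38]
wrist_force: [-3.4, -2.6, 4.5]
opening: 12.0
```

Request:
play_rows(
  steps=[
    [[0, 1.5, 0, 0, 0, 0, 0], [0, 1.5, 0, 0, 0, 0, 0], [0, 0, 0, 0, 0, 0, 0]],
  ],
)

```text
t: 19.25
ee_pos: [632.3, 32.6, 49.7]
ee_rot: [-3.142, -0.0, 1.38]
wrist_force: [-3.5, -1.3, 5.6]
opening: 11.9
```

Request:
play_rows(
  steps=[
    [[0, 1, 0, 0, 0, 0, 0], [0, 1, 0, 0, 0, 0, 0], [0, 0, 0, 0, 0, 0, 0]],
  ],
)

```text
t: 19.5
ee_pos: [632.6, 34.4, 49.7]
ee_rot: [3.142, 0.0, 1.38]
wrist_force: [-2.8, -1.4, 4.7]
opening: 11.9
```

Request:
play_rows(
  steps=[
    [[0, 1, 0, 0, 0, 0, 0], [0, 1, 0, 0, 0, 0, 0], [0, 0, 0, 0, 0, 0, 0]],
  ],
)

```text
t: 19.75
ee_pos: [633.0, 36.3, 49.7]
ee_rot: [-3.142, 0.0, 1.38]
wrist_force: [-2.5, -2.0, 4.9]
opening: 11.6
```

Request:
play_rows(
  steps=[
    [[0, 1, 0, 0, 0, 0, 0], [0, 1, 0, 0, 0, 0, 0], [0, 0, 0, 0, 0, 0, 0]],
  ],
)

```text
t: 20.0
ee_pos: [633.0, 36.5, 49.7]
ee_rot: [-3.141, 0.003, 1.38]
wrist_force: [-5.5, -8.7, 6.0]
opening: 12.0
```

Request:
play_rows(
  steps=[
    [[0, 1, 0, 0, 0, 0, 0], [0, 1, 0, 0, 0, 0, 0], [0, 0, 0, 0, 0, 0, 0]],
  ],
)

```text
t: 20.25
ee_pos: [633.0, 36.5, 49.7]
ee_rot: [-3.141, 0.006, 1.38]
wrist_force: [-5.8, -14.5, 7.7]
opening: 11.9
```

Request:
play_rows(
  steps=[
    [[0, 1, 0, 0, 0, 0, 0], [0, 1, 0, 0, 0, 0, 0], [0, 0, 0, 0, 0, 0, 0]],
  ],
)

```text
t: 20.5
ee_pos: [633.1, 36.7, 49.7]
ee_rot: [-3.14, 0.008, 1.38]
wrist_force: [-8.8, -20.7, 8.5]
opening: 11.8
```

Hard stop at 119 mm of travel. Backing the push off, opening and rising.

Request:
play_rows(
  steps=[
    [[0, -2, 0, 0, 0, 0, 0], [0, -2, 0, 0, 0, 0, 0], [0, 0, 0, 0, 0, 0, 0], [0.2, 0, 0, 0, 0, 0, 0], [0.3, 0, 0, 0, 0, 0, 0], [0.4, 0, 0, 0, 0, 0, 0], [0.4, 0, 0, 0, 0, 0, 0], [0.4, 0, 0, 0, 0, 0, 0]],
  ],
)

```text
t: 21.17
ee_pos: [633.3, 38.7, 49.3]
ee_rot: [-3.141, -0.0, 1.381]
wrist_force: [-0.2, -0.4, -0.1]
opening: 32.3
```

Request:
play_rows(
  steps=[
    [[0.4, 0, 0, -10, 0, 0, 0], [0.4, 0, 0, -30, 0, 0, 0], [0.4, 0, 0, -40, 0, 0, 0], [0.4, 0, 0, -40, 0, 0, 0], [0.4, -20, -20, -20, 0, 0, 0], [0.4, -25, -30, 0, 0, 0, 0], [0.4, -25, -30, 0, 0, 0, 0], [0.4, -25, -30, 0, 0, 0, 0], [0.4, -25, -30, 0, 0, 0, 0], [0.4, -25, -30, 0, 0, 0, 0], [0.4, 0, -20, 0, 0, 0, 0], [0.4, 0, 0, 0, 0, 0, 0]],
  ],
)

```text
t: 22.17
ee_pos: [416.4, -68.4, 189.9]
ee_rot: [-3.141, 0.0, 1.378]
wrist_force: [0.1, 1.1, 0.5]
opening: 34.8
```

```bash
python3 snap.py 12 140,265,310,440; python3 m8.py scene12 r12.png
```

```text
22.2167 [418.5 -68.4 190.4] [3.1397e+00 1.0000e-04 1.3788e+00] [0.31 0.29 0.35] [-0.159  0.047  0.018] 34.97734118955145
```

View pics/scene12.png

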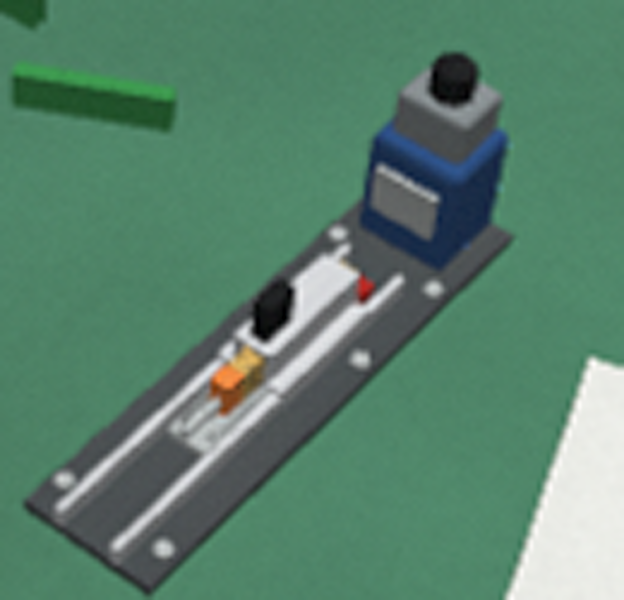

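View pics/r12.png

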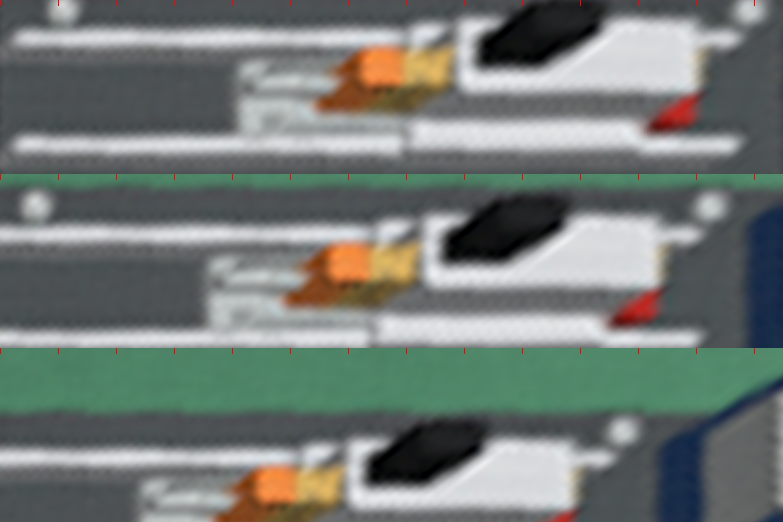

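Rail appears home, with brass visible behind it and just in front of it. I want an absolute check: the rail's front should be 60 mm short of the head's front face (+102 vs +42).

```bash
python3 - <<'E'
from h import *
from m2 import rect
from station import manip
for n in("scene","top"):
    d=manip.read_camera(n); np.savez(f"{n}13.npz",**d)
yaw=np.radians(79.08);O=np.array([637.87,59.65])
for n in("scene13","top13"):
    out=[]
    for z in(8,20,44):
        im=rect(load(n),z,O,yaw,(-50,115),(-45,45),4.8)[:: ,:]
        for x in range(-50,115,10): cv2.line(im,(int((x+50)*4.8),0),(int((x+50)*4.8),8 if x%50 else 16),(0,0,255),1)
        out.append(cv2.resize(im,None,fx=1,fy=.46))
    cv2.imwrite(f"pics/{n}r.png",np.vstack(out))
E
```

```text
(no output)
```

View pics/scene13r.png

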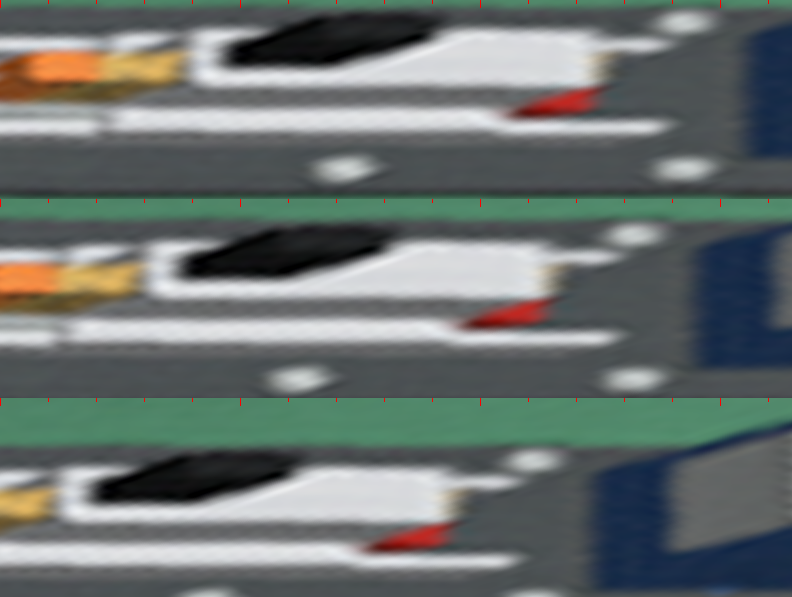

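View pics/top13r.png

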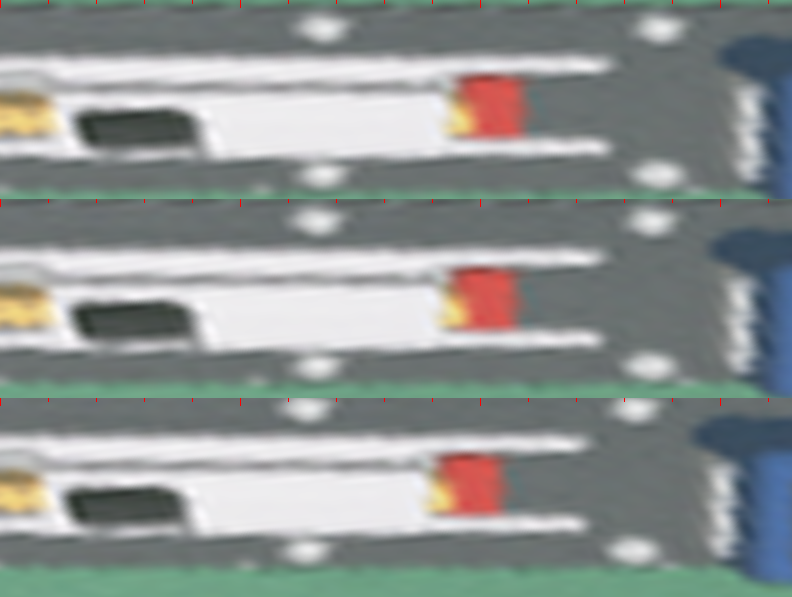

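Top view: rail front (40.3) is 60.1 mm from the head (100.4). In the scene view the wall foot gives 60.6, while the roof edge gives ~63, though the roof's thickness is unknown to me. Brass shows between the rail front and the red nose, so the rail isn't blocked by either, and the stop held rigid from 9 to 21 N. The follower stands at −51.7 vs −43.8 at rest, which is 7.9 mm back. Handing in.

```bash
python3 - <<'E'
from station import manip
s=manip.state();print(s["t"],s["ee_pos"].round(1),abs(s["joint_velocities"]).max())
print(manip.finish_job())
E
```

```text
22.3167 [420.3 -68.3 190.6] 0.02973113160199631
the job is handed in; nothing more can be done
None
```

The strip is loaded and the rail is slid home; I handed the job in at 22.3 s, and no verdict is reported.

**What I did:**
- I gripped the brass strip and turned it to line up with the channel.
- I found the follower by touch and pressed it back about 9.5 mm. Then I lowered the strip to the floor, eased it forward towards the nose and let go.
- I slid the rail forward by its black tab until it stopped hard, 119 mm along, and let go.
- The arm ended well clear, touching nothing, and it never went near the jar, tape roll or wood block.

**Last checks:**
- **Strip:** the crown is level and parallel to the guides. The front end shows just behind the red nose stop.
- **Follower:** it stands about 7.9 mm back (the target is 6.2 to 9.8 mm).
- **Forces:** the most I read at the wrist while handling the strip was about 13 N. The push against the rail stop reached about 24 N, and the stop held firm from about 10 N up.

**Disagreement:** the cameras differ by up to about 3 mm on the rail's distance from the head, which should be 60 mm when home. The top view gave 60.1 mm. The scene view gave 60.6 mm at the foot of the rail wall, but about 63 mm at the roof edge, where I don't know the roof thickness. The scene view's tab position put the rail about 2 mm open. I trusted the hard stop and the top view.

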